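# Load a miniature panel under the spring clip of a painting holder

### The job

Load the small wooden panel into the painting holder: with one fingertip hold the spring clip's long press plate down so that its jaw stands raised, and while it is held down push the panel along its channel with the other fingertip, under the jaw, until it is fully home against the end stop. Then let go so that the clip closes on the panel. Nothing is to be pinched or lifted: the panel only slides, and the jar, mug and box nearby stay where they stand.

Things in the scene. Friction and masses are not known exactly. Their poses are not given: they have to be found in the camera images.
- holder: Painting holder, a brown board fixed to the bench. Origin on its underside (bench level); x = direction the panel is pushed, z up. Board x -135 to 50, y -90 to 40, z 0 to 18 mm; its top (z 18) is the bed. Channel along x, open at -x, between two dark rails (inner faces y -28.5 and 28.5, 5 mm thick, tops z 24, x -122 to 30). The spring clip is on its -y side.
- end_stop (a point): Foot of the middle of the end stop's face, on the bed (holder x 30, y 0, z 18 mm). The stop is a dark bar across the channel's +x end, 10 mm above the bed; axes as the holder's.
- hinge_tube (a point): Middle of the axis of the clip's hinge: steel tube along holder x, 8 mm diameter, x -130 to 22 mm, axis at y -38, z 31, with a small bracket (top z 36) at each end. It stands between the press plate and the channel; the hand must straddle it.
- panel: The flat part: pale wooden panel with white face, 60 (x) x 54 (y) x 12 (z) mm, about 35 g, loose in the channel, 1.5 mm play each side. Origin at the centre of its underside, axes as the holder's within 2 degrees. Starts short of the jaw with its origin at holder x -65 to -40 mm; fully home it is at x 0 (leading edge on the end stop, trailing edge at x -30).
- clip (a joint): Angle (rad) of the spring clip about its hinge: 0 closed, grows as the press plate goes down and the jaw rises, limit 0.50. Its spring closes it: 0.075 N m at 0, 0.18 N m at 0.35 (6 N pressed 30 mm from the hinge axis). The jaw clears the panel from about 0.22; hold it at 0.27 to 0.40. Closed on the panel it reads about 0.18.
- press_plate (a point): Middle of the press plate's top: steel, 110 mm along holder x (-130 to -20), 36 wide, 3 thick, beside the hinge at y -46 to -82. Closed it slopes up outwards 0.35 rad (outer edge z 39, this point y -65, z 32); at clip 0.35 it is level, top z 23: 5 mm above the bed, so one tip on it and one behind the panel can be at equal height. A tip may slide along it. Site axes: holder's when closed.
- jaw (a point): Lower edge of the near (-x) end of the jaw: dark round steel bar, 10 mm diameter, holder x 0 to 20 mm, at y -10, on an arm 20 mm wide from the hinge tube. Closed, its lower edge is 7 mm above the bed and blocks the 12 mm panel; at clip 0.35 it is 16 mm above the bed, the arm's top about 30.
- paint_jar: Bystander: amber glass jar with black cap, 44 mm diameter, 55 mm high, beyond the end stop. Origin at the centre of its underside.
- mug: Bystander: white mug, 76 mm diameter, 90 mm high, on the holder's +y side. Origin at the centre of its underside.
- lacquer_box: Bystander: closed dark box, 72 x 57 x 32 mm, on the holder's +y side. Origin at the centre of its underside.
Not all that is in view belongs to the job. Several things have the shape of the holder; the one meant has the colours described above. Several things have the shape of the panel; the one meant has the colours described above.

How it is judged:
By the outcome, as a careful person would: the job done as asked, in the order asked, and still so for the second after the job is handed in, with the robot touching nothing.
It also fails if it takes over 67 s, if anything falls off the work surface, if the arm or the gripper's body presses on something with over 40 N, if the wrist force passes 120 N, or if a joint passes its speed limit or range.

### The arm

A 6-joint arm with a two-finger parallel gripper is mounted at the origin on the work surface. World frame = base frame: x ahead of the robot, y to its left, z up, the work surface at z = 0. Lengths are in m, angles in rad, forces in N, time in s.
With the tool pointing down it reaches from about 0.375 to 0.975 m from the base axis. Payload 3.8 kg.
Tool frame: the origin (TCP) lies where the fingers leave the gripper's body, on its centre line; the fingertips stand 73 mm ahead of it and the grasp point (between the pads) lies 54 mm ahead of it; z points along the fingers, y is the line along which they close (so a half turn about z gives the same grasp; the last joint's range is limited). The gripper opens to 85 mm and grips with 20 to 120 N. Pads are 22 mm wide; open, the fingers measure 114 mm over their backs; the gripper's body (76 mm by 85 mm) begins 54 mm behind the grasp point. The pads swing forward as they close: fully open they stand 13 mm farther back than shut.
Start: joints at [1.198, 0.264, 1.604, -0, 1.274, -0.037], TCP at [0.222, 0.637, 0.304] pointing down, gripper open.
Joint ranges: [-2.63, 2.63], [-0.94, 2.18], [0.31, 2.57], [-1.31, 4.45], [0, 2.66], [-2.55, 2.55]. Speed limits (rad/s): [2.57, 2.57, 3.14, 3.14, 3.14, 3.14].

### API

Orientations are given as a rotation vector (axis times angle).
In Python, from workcell import read_state, viewer, bot gives the robot as it stands.
- The arm moves only by the tool jog_arm, never from a script. Its argument "increments" is a list that holds one entry, the list of rows, each a list of 7 numbers: the shift along the tool's x, y, z in units of 30 mm (1.0 is 30 mm), then the turn, a rotation vector about the tool's x, y, z in units of 6 degrees (1.0 is 6 degrees), then the opening, from -1 (shut) to 1 (fully open). A call has exactly 5 rows; each row shifts and turns the commanded pose from where the row before left it, along the tool's axes as they then stand; what a row does not reach is not made up. A row lasts 1/12 s, in which the tool goes at most 41.7 mm and 7.16 degrees, less where a joint would pass 70% of its speed; a pose out of reach is approached as far as the arm can. A call is refused whole if a number of a shift passes 1 or a number of a turn 1, either way. A call with a gripper value outside its range is refused whole. The fingers move at their own pace and stop on an object; "force" is the grip in N (left out, the last holds). Time passes only in rows, so rows that do not move let the fingers close, or fill a call up. It gives the time, the measured TCP pose, the force, the opening and the grip force at its end, in the units of the state.
- read_state(): the state, without advancing time (a new reading comes with each control period).
- viewer.read_camera(name): name is "side" or "top"; returns (picture, depth): 420x560x3 uint8, blue, green, red; 420x560 float32, m along the optical axis (not along the pixel's ray), 0 where there is no reading.
- viewer.camera_params(name): a dict with "fx", "fy", "cx", "cy" (pixels), "R" (3x3) and "t" (3): a world point X has camera coordinates R X + t. Camera axes: x right, y down, z forward; pixel columns grow to the right and rows downward; lengths in m; the calibration is good to about 2 mm. A picture is of the moment at which its call begins. camera_params takes no time and is no camera call.
- bot.finish_job(): hands the job in; it is judged then, once.
The state is a dict: "time": time; "q": joint angles; "joint_vel": joint speeds; "joint_torque": joint torques, N m; "tool_pos": TCP position; "tcp_rot": TCP orientation; "wrist_force": force on the tool from outside, world axes, zero at the start; "torque": the same for the moment, N m; "width": opening from 0.0 (shut) to 1.0 (fully open); "grip_force": force on a finger pad.
Only numpy, scipy, OpenCV 4.12 (cv2) and the standard library are available. Lean on these libraries where they do the work, as an engineer would, in place of code of your own. Each camera call takes 0.05 s, during which the arm holds its last target. There are 200 camera calls.

## Working session

There is one attempt and no reset: what is moved stays moved. The work goes in short steps, Python scripts to look and compute and a tool call to move; the robot and the scene stay as the last step left them, time stands still between calls to the robot, and variables do not carry over. Pictures are saved under pics/ and viewed, at most 10 in all, crops included, and the job is handed in when it is done.

Besides the shell and the picture viewer there is one more tool, called as a command line: name --argument value ..., lists and objects as JSON in quotes. jog_arm: Moves the arm, as the interface text tells. Its arguments: {"type":"object","properties":{"increments":{"type":"array","items":{"type":"array","items":{"type":"array","items":{"type":"number"}}}},"force":{"type":"number"}},"required":["increments"]}

```bash
mkdir -p pics
cat > h.py <<'E'
import numpy as np, cv2
from scipy.spatial.transform import Rotation as Ro
from workcell import read_state, viewer, bot
def cam(n):
    p=viewer.camera_params(n); return p,np.array(p["R"]),np.array(p["t"])
def ray(n,u,v,z):
    p,R,t=cam(n); d=R.T@np.array([(u-p["cx"])/p["fx"],(v-p["cy"])/p["fy"],1]); c=-R.T@t
    return c+d*(z-c[2])/d[2]
def proj(n,X):
    p,R,t=cam(n); c=R@np.array(X)+t; return np.array([p["fx"]*c[0]/c[2]+p["cx"],p["fy"]*c[1]/c[2]+p["cy"]])
E
python3 - <<'E'
from h import *
for n in("top","side"):
    im,d=viewer.read_camera(n); cv2.imwrite(f"pics/{n}0.png",im); np.save(f"{n}0d.npy",d)
    p,R,t=cam(n); print(n,p["fx"],-R.T@t,R[2])
s=read_state(); print(s["time"],s["tool_pos"],s["tcp_rot"],s["width"])
E
```

```text
top 482.5905705693413 [ 4.90841558e-01 -2.62808587e-05  1.12263229e+00] [ 0.06684953  0.00957586 -0.99771712]
side 458.39991307579555 [0.09108167 0.62833577 0.50657532] [ 0.53969946 -0.67161733 -0.50759694]
0.1 [0.22221543 0.63679224 0.3026404 ] [-0.52486286 -3.09701935  0.00330999] 0.9974078522610381
```

View pics/top0.png

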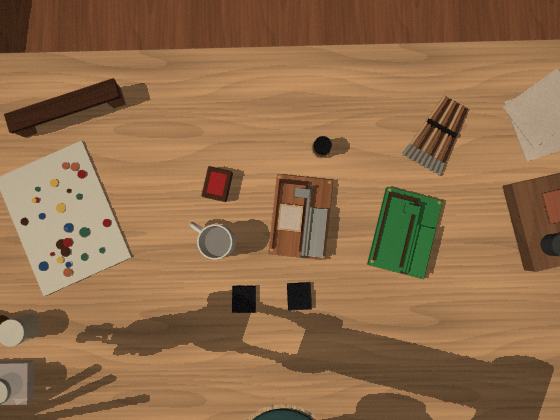

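View pics/side0.png

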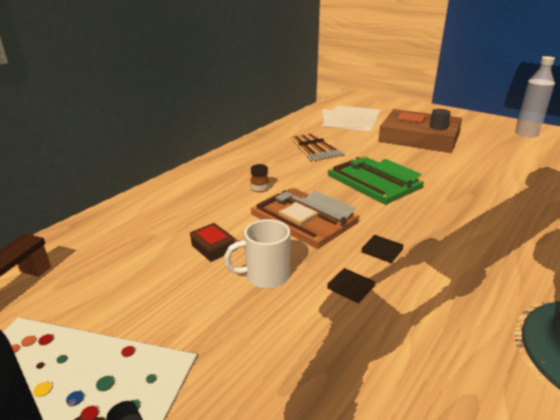

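The brown holder at top (302,216) fits: brown board, steel clip on the right (-y) side. The green one at (406,232) is a decoy. The panel meant is the white one at (291,218) in the brown holder's channel; the black ones at (244,299) and (300,296) are decoys. The jar is at (322,146), the mug at (215,241) and the box at (218,184). I'll confirm in a crop.

Run:
```python
from h import *
im=cv2.imread("pics/top0.png")
c=cv2.resize(im[160:275,255:355],None,fx=5,fy=5,interpolation=cv2.INTER_CUBIC); cv2.imwrite("pics/crop0.png",c)
hsv=cv2.cvtColor(im,cv2.COLOR_BGR2HSV)
print(hsv[218,291],hsv[250,285],hsv[230,318],hsv[265,300],hsv[195,330])
d=np.load("top0d.npy")
```

```text
[ 16  63 185] [ 11 152 138] [ 21  39 138] [ 15 125 180] [ 12 164 126]
```

View pics/crop0.png

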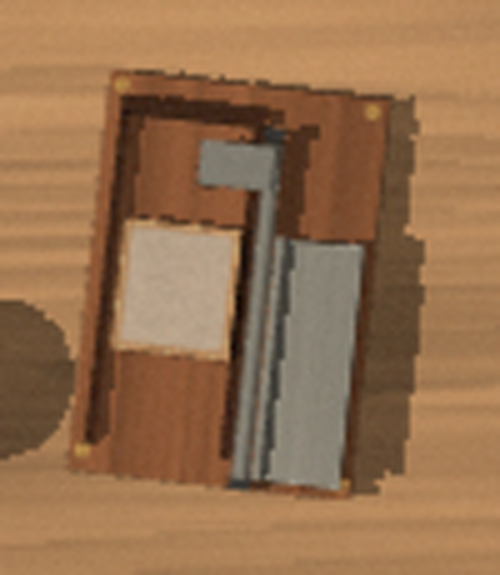

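The crop confirms it: a brown board with a white panel at crop (180,290), steel plate at crop (315,365), and jaw arm at crop (235,165). Board corners are at crop (113,70), (388,97), (70,470) and (352,495).

```bash
cat >> h.py <<'E'
def fit(H,W):
    H=np.array(H,float);W=np.array(W)[:,:2];hc=H-H.mean(0);wc=W-W.mean(0)
    a=np.arctan2((hc[:,0]*wc[:,1]-hc[:,1]*wc[:,0]).sum(),(hc*wc).sum())
    R=np.array([[np.cos(a),-np.sin(a)],[np.sin(a),np.cos(a)]])
    t=W.mean(0)-R@H.mean(0); return a,R,t,(W-(H@R.T+t))
E
python3 - <<'E'
from h import *
cp=lambda L,z:[ray("top",(u+.5)/5-.5+255,(v+.5)/5-.5+160,z) for u,v in L]
W=cp([(113,70),(388,97),(70,470),(352,495)],.018)
a,R,t,r=fit([(.05,.04),(.05,-.09),(-.135,.04),(-.135,-.09)],W)
print("holder",a,t,(r*1e3).round(1).tolist())
P=cp([(127,218),(242,230),(231,360),(114,348)],.030)
print("panel in holder mm",((np.array(P)[:,:2]-t)@R*1e3).round(1).tolist())
w=lambda x,y,z:np.r_[R@np.array([x,y])+t,z]
# checks: hinge tube ends, plate
print("plate corners",((np.array(cp([(278,237),(363,245)],.030))[:,:2]-t)@R*1e3).round(1))
# side view check
sd=cv2.imread("pics/side0.png")
for q in[(.05,.04,.018),(.05,-.09,.018),(-.135,.04,.018),(-.135,-.09,.018)]:
    u=proj("side",w(*q)).round().astype(int); cv2.circle(sd,tuple(int(i) for i in u),2,(255,0,255),1)
cv2.imwrite("pics/chk.png",cv2.resize(sd[150:290,200:400],None,fx=4,fy=4))
s=read_state(); Rt=Ro.from_rotvec(s["tcp_rot"]).as_matrix(); print(Rt.round(3))
print(w(-.08,0,.018),w(-.075,-.065,.03))
for b in["jar","mug","box"]:pass
print("mug",((ray("top",215,241,.09)[:2]-t)@R*1e3).round(), "box",((ray("top",218,184,.032)[:2]-t)@R*1e3).round(),"jar",((ray("top",322,146,.055)[:2]-t)@R*1e3).round())
E
```

```text
holder -0.12067654270892156 [ 0.58441632 -0.03639234] [[-0.8, -1.6], [-0.5, 1.3], [-0.2, -0.3], [1.5, 0.7]]
panel in holder mm [[-18.9, 25.1], [-19.1, -27.3], [-78.2, -28.0], [-78.1, 25.2]]
plate corners [[-20.7 -43.8]
 [-20.5 -82.5]]
[[-0.944  0.329 -0.001]
 [ 0.329  0.944 -0.002]
 [ 0.    -0.002 -1.   ]]
[ 0.50499812 -0.02676163  0.018     ] [ 0.50213681 -0.09189083  0.03      ]
mug [-117.  155.] box [ 11. 170.] jar [116. -56.]
```

View pics/chk.png

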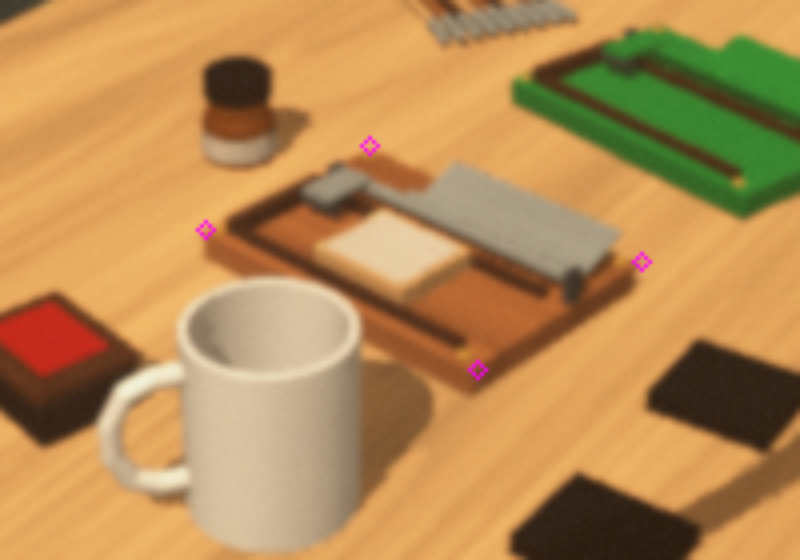

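```bash
cat >> h.py <<'E'
A=-0.12068; HR=np.array([[np.cos(A),-np.sin(A)],[np.sin(A),np.cos(A)]]); HT=np.array([.58442,-.03639])
def where():
    s=read_state(); p=np.array(s["tool_pos"]); h=HR.T@(p[:2]-HT)*1e3
    Rt=Ro.from_rotvec(s["tcp_rot"]).as_matrix(); Rh=np.eye(3);Rh[:2,:2]=HR
    G=Rh@np.diag([-1,1,-1])   # goal: tool x=-hx, y=hy, z down
    e=Ro.from_matrix(Rt.T@G).as_rotvec(degrees=True)
    print("t",round(s["time"],2),"holder xy mm",h.round(1),"z",round(p[2]*1e3,1),"turn needed deg(tool)",e.round(2),"F",np.round(s["wrist_force"],1),"M",np.round(s["torque"],2),"w",round(s["width"],3))
    return h
E
python3 -c "
from h import *
where()"
```

```text
t 0.1 holder xy mm [-440.6  624.7] z 302.6 turn needed deg(tool) [ -0.12  -0.02 -12.32] F [-0.4 -0.   0.5] M [0.   0.03 0.01] w 0.997
```

jog_arm --increments '[[[0, 0, 0, 0, 0, -1, 0.3], [0, 0, 0, 0, 0, -1, 0.3], [0, 0, 0, 0, 0, -0.05, 0.3], [0, 0, 0.5, 0, 0, 0, 0.3], [0, 0, 0.5, 0, 0, 0, 0.3]]]'

```text
time: 0.52
tool_pos: [0.2227, 0.6379, 0.2747]
tcp_rot: [0.195, 3.135, 0.004]
wrist_force: [0.2, 0.1, -0.0]
width: 0.65
grip_force: 0.0
```

```bash
python3 -c "
from h import *
where()"
```

```text
t 0.52 holder xy mm [-440.3  625.9] z 274.7 turn needed deg(tool) [ 0.15  0.04 -0.2 ] F [ 0.2  0.1 -0. ] M [-0.03 -0.02 -0.02] w 0.65
```

jog_arm --increments '[[[-0.5, -1, 0, 0, 0, 0, 0.3], [-0.5, -1, 0, 0, 0, 0, 0.3], [-0.5, -1, 0, 0, 0, 0, 0.3], [-0.5, -1, 0, 0, 0, 0, 0.3], [-0.5, -1, 0, 0, 0, 0, 0.3]]]'

```text
time: 0.93
tool_pos: [0.2788, 0.4777, 0.2733]
tcp_rot: [-0.194, -3.135, 0.001]
wrist_force: [1.1, 0.3, 0.0]
width: 0.646
grip_force: 0.0
```

jog_arm --increments '[[[-0.5, -1, 0, 0, 0, 0, 0.3], [-0.5, -1, 0, 0, 0, 0, 0.3], [-0.5, -1, 0, 0, 0, 0, 0.3], [-0.5, -1, 0, 0, 0, 0, 0.3], [-0.5, -1, 0, 0, 0, 0, 0.3]]]'

```text
time: 1.35
tool_pos: [0.3351, 0.3197, 0.2737]
tcp_rot: [-0.194, -3.136, 0.0]
wrist_force: [0.7, 0.1, -0.2]
width: 0.65
grip_force: 0.0
```

jog_arm --increments '[[[-0.5, -1, 0, 0, 0, 0, 0.3], [-0.5, -1, 0, 0, 0, 0, 0.3], [-0.5, -1, 0, 0, 0, 0, 0.3], [-0.5, -1, 0, 0, 0, 0, 0.3], [-0.5, -1, 0, 0, 0, 0, 0.3]]]'

```text
time: 1.77
tool_pos: [0.3914, 0.1618, 0.2739]
tcp_rot: [0.194, 3.135, 0.0]
wrist_force: [1.7, 0.1, -0.2]
width: 0.65
grip_force: 0.0
```

jog_arm --increments '[[[-0.5, -1, 0, 0, 0, 0, 0.3], [-0.5, -1, 0, 0, 0, 0, 0.3], [-0.5, -1, 0, 0, 0, 0, 0.3], [-0.5, -1, 0, 0, 0, 0, 0.3], [0, 0, 0, 0, 0, 0, 0.3]]]'

```text
time: 2.18
tool_pos: [0.4378, 0.0325, 0.2741]
tcp_rot: [0.202, 3.134, -0.004]
wrist_force: [-0.1, 0.7, 0.6]
width: 0.65
grip_force: 0.0
```

```bash
python3 -c "
from h import *
where()"
```

```text
t 2.18 holder xy mm [-153.8   50.8] z 274.1 turn needed deg(tool) [-0.14  0.1  -0.47] F [-0.1  0.7  0.6] M [ 0.05 -0.05  0.02] w 0.65
```

jog_arm --increments '[[[-0.47, -0.67, 0.7, 0, 0, -0.08, 0.3], [-0.47, -0.67, 0.7, 0, 0, 0, 0.3], [-0.47, -0.67, 0.7, 0, 0, 0, 0.3], [-0.47, -0.67, 0.7, 0, 0, 0, 0.3], [0, 0, 0.5, 0, 0, 0, 0.3]]]'

```text
time: 2.6
tool_pos: [0.4845, -0.0516, 0.1734]
tcp_rot: [0.184, 3.136, -0.002]
wrist_force: [-0.3, 0.4, 0.4]
width: 0.65
grip_force: 0.0
```

Run:
```python
from h import *
h=where()
a,_=viewer.read_camera("side"); b,d=viewer.read_camera("top")
cv2.imwrite("pics/s1f.png",a); cv2.imwrite("pics/t1f.png",b)
A_=cv2.resize(a[130:290,210:380],None,fx=3.4,fy=3.4,interpolation=cv2.INTER_CUBIC)
cv2.imwrite("pics/s1.png",A_)
```

```text
t 2.6 holder xy mm [-97.4 -27.2] z 173.4 turn needed deg(tool) [-0.06  0.03  0.19] F [-0.3  0.4  0.4] M [0.02 0.01 0.04] w 0.65
```

View pics/s1.png

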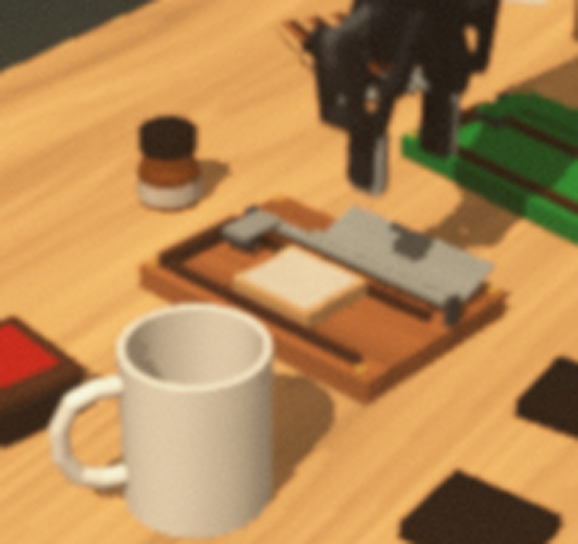

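The hand is above the holder. The +y tip's bottom is at crop (368,188), full (318,185), and the -y tip's at crop (438,153), full (339,175). I'll solve for tip height from these.

Run:
```python
from h import *
for y in(7.5,-62):
  for z in(.08,.09,.1,.11,.12):
    print(y,z,proj("side",np.r_[HR@[-.0974,y/1e3]+HT,z]).round(1))
```

```text
7.5 0.08 [315.9 199.5]
7.5 0.09 [316.1 194.9]
7.5 0.1 [316.3 190.2]
7.5 0.11 [316.5 185.4]
7.5 0.12 [316.7 180.6]
-62 0.08 [338.5 186.9]
-62 0.09 [338.8 182.4]
-62 0.1 [339.1 177.8]
-62 0.11 [339.4 173.2]
-62 0.12 [339.8 168.6]
```

jog_arm --increments '[[[0, -0.07, 0.5, 0, 0, 0.03, 0.3], [0, 0, 0.5, 0, 0, 0, 0.3], [0, 0, 0.5, 0, 0, 0, 0.3], [0, 0, 0.4, 0, 0, 0, 0.3], [0, 0, 0, 0, 0, 0, 0.3]]]'

```text
time: 3.12
tool_pos: [0.4813, -0.0502, 0.1165]
tcp_rot: [-0.182, -3.132, -0.001]
wrist_force: [-0.8, 0.8, 0.3]
width: 0.65
grip_force: 0.0
```

jog_arm --increments '[[[0, 0, 0.1, 0, 0, 0, 0.3], [0, 0, 0.1, 0, 0, 0, 0.3], [0, 0, 0, 0, 0, 0, 0.3], [0, 0, 0, 0, 0, 0, 0.3], [0, 0, 0, 0, 0, 0, 0.3]]]'

```text
time: 3.53
tool_pos: [0.4835, -0.0514, 0.1126]
tcp_rot: [0.182, 3.135, -0.0]
wrist_force: [-0.5, -0.5, -0.1]
width: 0.647
grip_force: 0.0
```

```bash
python3 -c "
from h import *
where()"
```

```text
t 3.53 holder xy mm [-98.3 -27. ] z 112.6 turn needed deg(tool) [-0.    0.07  0.27] F [-0.5 -0.5 -0.1] M [ 0.06 -0.02 -0.04] w 0.647
```

jog_arm --increments '[[[0, -0.07, 0.1, 0, 0, 0, 0.3], [0, 0, 0.1, 0, 0, 0, 0.3], [0, 0, 0, 0, 0, 0, 0.3], [0, 0, 0, 0, 0, 0, 0.3], [0, 0, 0, 0, 0, 0, 0.3]]]'

```text
time: 3.95
tool_pos: [0.4827, -0.0535, 0.1057]
tcp_rot: [-0.182, -3.136, -0.0]
wrist_force: [-0.4, -0.6, 0.3]
width: 0.65
grip_force: 0.0
```

jog_arm --increments '[[[0, 0, 0.1, 0, 0, 0, 0.3], [0, 0, 0, 0, 0, 0, 0.3], [0, 0, 0, 0, 0, 0, 0.3], [0, 0, 0, 0, 0, 0, 0.3], [0, 0, 0, 0, 0, 0, 0.3]]]'

```text
time: 4.37
tool_pos: [0.4828, -0.0535, 0.1029]
tcp_rot: [0.182, 3.136, -0.0]
wrist_force: [0.1, -0.8, -0.4]
width: 0.647
grip_force: 0.0
```

jog_arm --increments '[[[0, 0, 0.1, 0, 0, 0, 0.3], [0, 0, 0, 0, 0, 0, 0.3], [0, 0, 0, 0, 0, 0, 0.3], [0, 0, 0, 0, 0, 0, 0.3], [0, 0, 0, 0, 0, 0, 0.3]]]'

```text
time: 4.78
tool_pos: [0.4832, -0.0536, 0.1002]
tcp_rot: [0.182, 3.135, -0.0]
wrist_force: [0.5, -0.2, 2.6]
width: 0.652
grip_force: 1.3
```

```bash
python3 -c "
from h import *
where();viewer.read_camera('top');where()"
```

```text
t 4.78 holder xy mm [-98.4 -29.2] z 100.2 turn needed deg(tool) [-0.01  0.05  0.28] F [ 0.5 -0.2  2.6] M [-0.16 -0.08 -0.  ] w 0.652
t 4.83 holder xy mm [-98.4 -29.2] z 100.2 turn needed deg(tool) [-0.01  0.06  0.28] F [0.3 0.1 2.7] M [-0.13 -0.12  0.02] w 0.648
```

jog_arm --increments '[[[0, 0, 0.1, 0, 0, 0, 0.3], [0, 0, 0.1, 0, 0, 0, 0.3], [0, 0, 0.05, 0, 0, 0, 0.3], [0, 0, 0, 0, 0, 0, 0.3], [0, 0, 0, 0, 0, 0, 0.3]]]'

```text
time: 5.25
tool_pos: [0.4834, -0.0531, 0.0926]
tcp_rot: [0.182, 3.135, 0.001]
wrist_force: [0.6, 2.9, 6.5]
width: 0.647
grip_force: 3.2
```

```bash
cat >> h.py <<'E'
def plate(d=None,lo=-.05,hi=-.026):
    if d is None: _,d=viewer.read_camera("top")
    p,R,t=cam("top"); v,u=np.mgrid[0:420,0:560]
    C=np.stack([(u-p["cx"])/p["fx"]*d,(v-p["cy"])/p["fy"]*d,d],-1).reshape(-1,3)
    X=(C-t)@R; h=(X[:,:2]-HT)@HR
    out={}
    for nm,(x0,x1,y0,y1) in dict(plate=(lo,hi,-.078,-.050),board=(-.005,.045,-.085,-.055),jawarm=(.003,.017,-.026,-.008)).items():
        m=(h[:,0]>x0)&(h[:,0]<x1)&(h[:,1]>y0)&(h[:,1]<y1)&(d.ravel()>0)
        B=np.c_[h[m],np.ones(m.sum())]; z=X[m,2]; c=np.linalg.lstsq(B,z,rcond=None)[0]
        out[nm]=(int(m.sum()),"dz/dy",round(c[1],3),"zmean",round(np.median(z)*1e3,1),"rms",round((z-B@c).std()*1e3,1))
    for k in out.items(): print(*k)
E
python3 -c "
from h import *
where();plate(np.load('top0d.npy'));plate();where()"
```

```text
t 5.25 holder xy mm [-98.3 -28.8] z 92.6 turn needed deg(tool) [0.04 0.06 0.26] F [0.6 2.9 6.5] M [ 0.14 -0.   -0.03] w 0.647
plate (135, 'dz/dy', np.float64(-0.38), 'zmean', np.float64(32.9), 'rms', np.float64(2.2))
board (283, 'dz/dy', np.float64(-0.011), 'zmean', np.float64(18.8), 'rms', np.float64(2.0))
jawarm (49, 'dz/dy', np.float64(-0.023), 'zmean', np.float64(38.1), 'rms', np.float64(2.4))
plate (83, 'dz/dy', np.float64(-0.081), 'zmean', np.float64(25.2), 'rms', np.float64(2.0))
board (284, 'dz/dy', np.float64(0.001), 'zmean', np.float64(19.0), 'rms', np.float64(2.1))
jawarm (50, 'dz/dy', np.float64(0.299), 'zmean', np.float64(44.8), 'rms', np.float64(1.9))
t 5.3 holder xy mm [-98.3 -28.7] z 92.7 turn needed deg(tool) [0.04 0.06 0.26] F [-0.2  2.3  6.7] M [ 0.18 -0.   -0.06] w 0.648
```

jog_arm --increments '[[[0, 0, 0.04, 0, 0, 0, 0.3], [0, 0, 0, 0, 0, 0, 0.3], [-0.1, 0, 0, 0, 0, 0, 0.3], [-0.1, 0, 0, 0, 0, 0, 0.3], [0, 0, 0, 0, 0, 0, 0.3]]]'

```text
time: 5.72
tool_pos: [0.4872, -0.0537, 0.0906]
tcp_rot: [-0.182, -3.132, -0.001]
wrist_force: [-4.7, 2.3, 8.1]
width: 0.648
grip_force: 4.1
```

```bash
python3 -c "
from h import *
where();plate();where()"
```

```text
t 5.72 holder xy mm [-94.4 -28.8] z 90.6 turn needed deg(tool) [ 0.03 -0.26  0.25] F [-4.7  2.3  8.1] M [ 0.06  0.69 -0.14] w 0.648
plate (41, 'dz/dy', np.float64(-0.007), 'zmean', np.float64(22.5), 'rms', np.float64(2.1))
board (285, 'dz/dy', np.float64(0.025), 'zmean', np.float64(18.9), 'rms', np.float64(2.1))
jawarm (50, 'dz/dy', np.float64(0.276), 'zmean', np.float64(46.6), 'rms', np.float64(2.2))
t 5.77 holder xy mm [-94.4 -28.8] z 90.6 turn needed deg(tool) [ 0.03 -0.24  0.25] F [-4.1  1.2  8. ] M [ 0.05  0.72 -0.15] w 0.649
```

jog_arm --increments '[[[-0.15, 0, 0, 0, 0, 0, 0.3], [-0.15, 0, 0, 0, 0, 0, 0.3], [-0.15, 0, 0, 0, 0, 0, 0.3], [-0.15, 0, 0, 0, 0, 0, 0.3], [0, 0, 0, 0, 0, 0, 0.3]]]'

```text
time: 6.18
tool_pos: [0.5052, -0.0561, 0.0905]
tcp_rot: [-0.182, -3.132, -0.0]
wrist_force: [-4.6, -0.4, 8.1]
width: 0.648
grip_force: 3.8
```

```bash
python3 -c "
from h import *
where();plate();where()"
```

```text
t 6.18 holder xy mm [-76.3 -29.1] z 90.5 turn needed deg(tool) [ 0.   -0.27  0.26] F [-4.6 -0.4  8.1] M [-0.2   0.7  -0.16] w 0.648
plate (143, 'dz/dy', np.float64(-0.041), 'zmean', np.float64(389.7), 'rms', np.float64(3.8))
board (284, 'dz/dy', np.float64(-0.019), 'zmean', np.float64(18.7), 'rms', np.float64(2.0))
jawarm (49, 'dz/dy', np.float64(0.246), 'zmean', np.float64(46.8), 'rms', np.float64(2.3))
t 6.23 holder xy mm [-76.3 -29.1] z 90.6 turn needed deg(tool) [ 0.   -0.24  0.26] F [-4.3  0.3  7.2] M [-0.24  0.68 -0.16] w 0.65
```

Run:
```python
from h import *
a,_=viewer.read_camera("side")
cv2.imwrite("pics/s2.png",cv2.resize(a[140:260,230:380],None,fx=5,fy=5,interpolation=cv2.INTER_CUBIC))
```

```text
(no output)
```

View pics/s2.png

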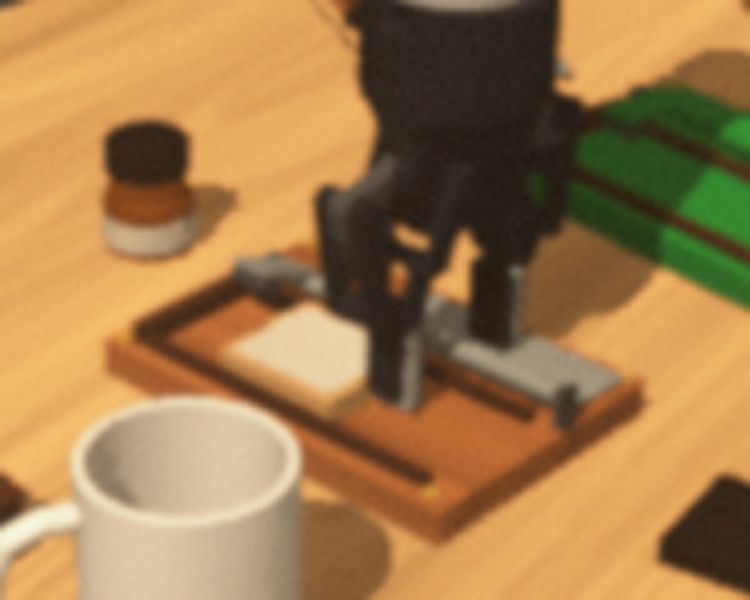

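One tip at (500,345) holds the plate level, the other at (395,390) is behind the panel, and the jaw at (265,270) is raised. I'll continue the push.

jog_arm --increments '[[[-0.15, 0, 0, 0, 0, 0, 0.3], [-0.15, 0, 0, 0, 0, 0, 0.3], [-0.15, 0, 0, 0, 0, 0, 0.3], [-0.15, 0, 0, 0, 0, 0, 0.3], [0, 0, 0, 0, 0, 0, 0.3]]]'

```text
time: 6.7
tool_pos: [0.5231, -0.0582, 0.0905]
tcp_rot: [-0.182, -3.132, -0.0]
wrist_force: [-4.3, 0.3, 7.2]
width: 0.65
grip_force: 3.8
```

jog_arm --increments '[[[-0.1, 0, 0, 0, 0, 0, 0.3], [-0.1, 0, 0, 0, 0, 0, 0.3], [-0.1, 0, 0, 0, 0, 0, 0.3], [0, 0, 0, 0, 0, 0, 0.3], [0, 0, 0, 0, 0, 0, 0.3]]]'

```text
time: 7.12
tool_pos: [0.5317, -0.0592, 0.0905]
tcp_rot: [-0.182, -3.132, -0.0]
wrist_force: [-4.4, 0.0, 8.5]
width: 0.65
grip_force: 3.8
```

```bash
python3 -c "
from h import *
where();plate(lo=-.125,hi=-.105);where()"
```

```text
t 7.12 holder xy mm [-49.6 -29. ] z 90.5 turn needed deg(tool) [-0.   -0.26  0.26] F [-4.4  0.   8.5] M [-0.25  0.78 -0.17] w 0.65
plate (234, 'dz/dy', np.float64(-16.119), 'zmean', np.float64(425.3), 'rms', np.float64(168.0))
board (74, 'dz/dy', np.float64(-0.1), 'zmean', np.float64(19.1), 'rms', np.float64(2.0))
jawarm (0, 'dz/dy', np.float64(0.0), 'zmean', np.float64(nan), 'rms', np.float64(nan))
t 7.17 holder xy mm [-49.6 -29. ] z 90.5 turn needed deg(tool) [-0.   -0.26  0.26] F [-5.4 -0.5  7.7] M [-0.3   0.75 -0.1 ] w 0.648
  return _methods._mean(a, axis=axis, dtype=dtype,
  ret = ret.dtype.type(ret / rcount)
  ret = _var(a, axis=axis, dtype=dtype, out=out, ddof=ddof,
  arrmean = um.true_divide(arrmean, div, out=arrmean,
  ret = ret.dtype.type(ret / rcount)
```

Steady. About 8.6 mm remain; pushing in small steps while watching for the force to rise.

jog_arm --increments '[[[-0.07, 0, 0, 0, 0, 0, 0.3], [-0.07, 0, 0, 0, 0, 0, 0.3], [-0.07, 0, 0, 0, 0, 0, 0.3], [0, 0, 0, 0, 0, 0, 0.3], [0, 0, 0, 0, 0, 0, 0.3]]]'

```text
time: 7.58
tool_pos: [0.5377, -0.0599, 0.0904]
tcp_rot: [-0.182, -3.131, -0.001]
wrist_force: [-4.4, -0.3, 7.6]
width: 0.651
grip_force: 3.9
```

jog_arm --increments '[[[-0.05, 0, 0, 0, 0, 0, 0.3], [0, 0, 0, 0, 0, 0, 0.3], [0, 0, 0, 0, 0, 0, 0.3], [0, 0, 0, 0, 0, 0, 0.3], [0, 0, 0, 0, 0, 0, 0.3]]]'

```text
time: 8.0
tool_pos: [0.539, -0.06, 0.0904]
tcp_rot: [-0.182, -3.131, -0.001]
wrist_force: [-6.3, 0.1, 7.9]
width: 0.653
grip_force: 3.9
```

```bash
python3 -c "
from h import *
where()"
```

```text
t 8.0 holder xy mm [-42.2 -28.9] z 90.4 turn needed deg(tool) [ 0.   -0.31  0.26] F [-6.3  0.1  7.9] M [-0.18  0.93 -0.16] w 0.653
```

jog_arm --increments '[[[-0.05, 0, 0, 0, 0, 0, 0.3], [0, 0, 0, 0, 0, 0, 0.3], [0, 0, 0, 0, 0, 0, 0.3], [0, 0, 0, 0, 0, 0, 0.3], [0, 0, 0, 0, 0, 0, 0.3]]]'

```text
time: 8.42
tool_pos: [0.5405, -0.0602, 0.0904]
tcp_rot: [-0.182, -3.131, -0.001]
wrist_force: [-5.5, -0.0, 6.8]
width: 0.651
grip_force: 3.9
```

```bash
python3 -c "
from h import *
where()"
```

```text
t 8.42 holder xy mm [-40.7 -28.9] z 90.4 turn needed deg(tool) [ 0.01 -0.31  0.26] F [-5.5 -0.   6.8] M [-0.17  0.93 -0.23] w 0.651
```

jog_arm --increments '[[[-0.05, 0, 0, 0, 0, 0, 0.3], [0, 0, 0, 0, 0, 0, 0.3], [0, 0, 0, 0, 0, 0, 0.3], [0, 0, 0, 0, 0, 0, 0.3], [0, 0, 0, 0, 0, 0, 0.3]]]'

```text
time: 8.83
tool_pos: [0.5412, -0.0602, 0.0902]
tcp_rot: [-0.181, -3.129, -0.001]
wrist_force: [-6.9, 0.8, 9.4]
width: 0.651
grip_force: 5.6
```

```bash
python3 -c "
from h import *
where()"
```

```text
t 8.83 holder xy mm [-40.1 -28.8] z 90.2 turn needed deg(tool) [ 0.01 -0.43  0.28] F [-6.9  0.8  9.4] M [-0.09  1.25 -0.05] w 0.651
```

jog_arm --increments '[[[-0.05, 0, 0, 0, 0, 0, 0.3], [-0.03, 0, 0, 0, 0, 0, 0.3], [0, 0, 0, 0, 0, 0, 0.3], [0, 0, 0, 0, 0, 0, 0.3], [0, 0, 0, 0, 0, 0, 0.3]]]'

```text
time: 9.25
tool_pos: [0.5416, -0.0601, 0.0897]
tcp_rot: [-0.181, -3.124, -0.002]
wrist_force: [-12.7, 0.5, 13.3]
width: 0.65
grip_force: 7.4
```

Run:
```python
from h import *
where()
a,_=viewer.read_camera("side")
cv2.imwrite("pics/s3.png",cv2.resize(a[140:260,230:380],None,fx=5,fy=5,interpolation=cv2.INTER_CUBIC))
```

```text
t 9.25 holder xy mm [-39.7 -28.7] z 89.7 turn needed deg(tool) [ 0.02 -0.7   0.28] F [-12.7   0.5  13.3] M [0.18 2.01 0.  ] w 0.65
```

View pics/s3.png

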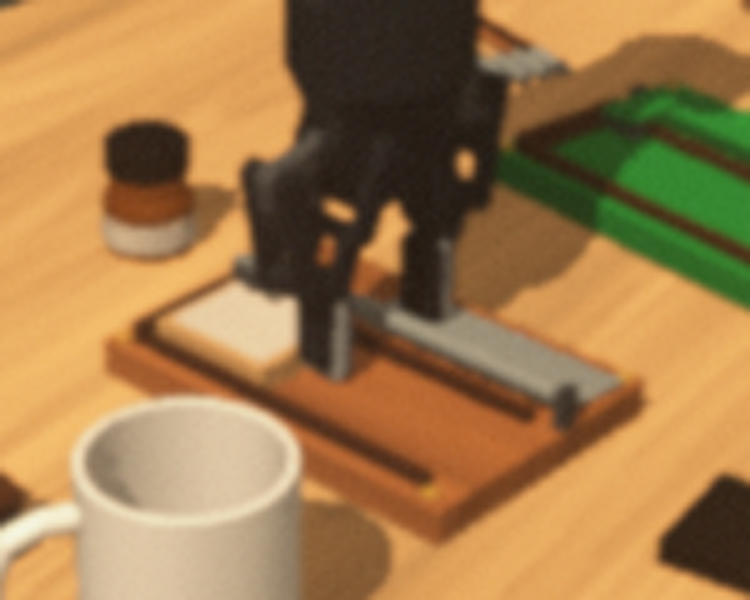

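The panel is against the far stop: force rose to 12.7 N with no further motion. I'll back off with the clip still held, then lift slowly.

jog_arm --increments '[[[0.1, 0, 0, 0, 0, 0, 0.3], [0.15, 0, 0, 0, 0, 0, 0.3], [0.1, 0, 0, 0, 0, 0, 0.3], [0, 0, 0, 0, 0, 0, 0.3], [0, 0, 0, 0, 0, 0, 0.3]]]'

```text
time: 9.72
tool_pos: [0.538, -0.0601, 0.0923]
tcp_rot: [0.181, 3.132, -0.001]
wrist_force: [2.1, -0.6, 5.8]
width: 0.649
grip_force: 3.0
```

jog_arm --increments '[[[0, 0, -0.07, 0, 0, 0, 0.3], [0, 0, -0.07, 0, 0, 0, 0.3], [0, 0, -0.07, 0, 0, 0, 0.3], [0, 0, -0.07, 0, 0, 0, 0.3], [0, 0, -0.07, 0, 0, 0, 0.3]]]'

```text
time: 10.13
tool_pos: [0.5347, -0.0593, 0.1006]
tcp_rot: [-0.182, -3.133, -0.001]
wrist_force: [0.2, 0.7, 0.8]
width: 0.653
grip_force: 0.0
```

jog_arm --increments '[[[0, 0, -0.1, 0, 0, 0, 0.3], [0, 0, -0.3, 0, 0, 0, 0.3], [0, 0, -0.5, 0, 0, 0, 0.3], [0, 0, -0.8, 0, 0, 0, 0.3], [0, 0, -0.8, 0, 0, 0, 0.3]]]'

```text
time: 10.55
tool_pos: [0.5351, -0.0594, 0.1769]
tcp_rot: [-0.182, -3.134, -0.001]
wrist_force: [1.2, 0.8, 0.6]
width: 0.647
grip_force: 0.0
```

jog_arm --increments '[[[0.8, 0, -0.8, 0, 0, 0, 0.3], [0.8, 0, -0.8, 0, 0, 0, 0.3], [0.8, 0, -0.5, 0, 0, 0, 0.3], [0.8, 0, 0, 0, 0, 0, 0.3], [0, 0, 0, 0, 0, 0, 0.3]]]'

```text
time: 10.97
tool_pos: [0.4375, -0.048, 0.2408]
tcp_rot: [-0.182, -3.136, -0.0]
wrist_force: [-0.9, 0.6, -0.1]
width: 0.651
grip_force: 0.0
```

Run:
```python
from h import *
where()
b,d=viewer.read_camera("top"); plate(d)
a,_=viewer.read_camera("side")
f=lambda i:cv2.resize(i,(400,400),interpolation=cv2.INTER_CUBIC)
cv2.imwrite("pics/e.png",np.hstack([f(b[160:275,250:365]),f(a[150:270,235:355])]))
```

```text
t 10.97 holder xy mm [-144.4  -29.2] z 240.8 turn needed deg(tool) [ 0.   -0.04  0.28] F [-0.9  0.6 -0.1] M [0.01 0.08 0.04] w 0.651
plate (133, 'dz/dy', np.float64(-0.199), 'zmean', np.float64(28.9), 'rms', np.float64(2.3))
board (285, 'dz/dy', np.float64(-0.017), 'zmean', np.float64(19.2), 'rms', np.float64(2.1))
jawarm (50, 'dz/dy', np.float64(0.101), 'zmean', np.float64(42.0), 'rms', np.float64(1.9))
```

View pics/e.png

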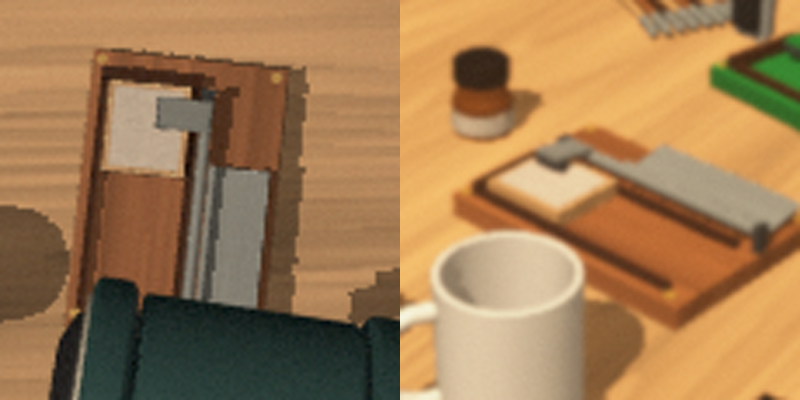

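The jaw is closed on the panel (plate slope gives clip about 0.17). The panel's trailing edge runs (102,168) to (183,177) in the left half. One quick check of that against -30 mm, then I'll hand in.

Run:
```python
from h import *
k=115/400; xs=[]
for u,v in[(102,168),(183,177)]:
    x=HR.T@(ray("top",(u+.5)*k-.5+250,(v+.5)*k-.5+160,.030)[:2]-HT)*1e3; xs.append(x[0]); print(x.round(1))
if abs(np.mean(xs)+30)<2.5: print(bot.finish_job())
```

```text
[-29.8  26.4]
[-30.5 -26.7]
the job is handed in; nothing more can be done
None
```

The panel is fully home against the end stop (trailing edge measured at holder x ≈ -30 mm), the clip is closed on it at about 0.17 rad, and the job was handed in at about 11 s with the hand clear.

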